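# Press a row of candy balls home in a blister strip before sealing

### The job

The single-row blister strip in the aluminium nest is about to be sealed, but its six balls stand a little proud. Run a fingertip along the row from either end to the other, skipping none, and press each ball gently down, one after the other, until it is fully home in its pocket. Do not lift the strip, and leave it lying in the nest; leave the finished double-row sheet and everything else on the bench where it is.

Things in the scene. Friction and masses are not known exactly. Their poses are not given: they have to be found in the camera images.
- nest: Aluminium sealing nest fixed to the steel bench: a flat block 92 mm (its x) by 250 mm (its y) by 27 mm high whose recess holds one strip on a dark sponge cushion that gives 1 mm per 5 N, at most 3 mm, and rises again. Origin: centre of its underside, on the bench. The row of balls runs along its y axis. Left or right of centre, yaw up to 50 degrees either way.
- strip: Clear blister strip loose in the nest's recess (1.5 mm play), 52 (its x) by 216 (its y) by 18 mm; one centred row of six blue 28 mm candy balls along its y, 34 mm pitch. Origin: centre of its underside, 8 mm above the bench; axes parallel to the nest's. Flange top at 26 mm, nest lip at 27 mm. Ball tops: 39 mm above the bench when home, now 2.5 to 4 mm higher.
- ball1 (a joint): How far ball 1 of the strip is pressed down into its pocket, in m: 0 is 4 mm proud, 0.004 is home on the floor of the pocket. Each ball can only slide straight up and down in its snug pocket; it resists with about 1.5 N of friction, stays where it is left and does not spring back; home is a firm stop. Ball 1 sits at y = -85 mm in the strip's frame.
- ball2 (a joint): How far ball 2 of the strip is pressed down into its pocket, in m: 0 is 4 mm proud, 0.004 is home on the floor of the pocket. Each ball can only slide straight up and down in its snug pocket; it resists with about 1.5 N of friction, stays where it is left and does not spring back; home is a firm stop. Ball 2 sits at y = -51 mm in the strip's frame.
- ball3 (a joint): How far ball 3 of the strip is pressed down into its pocket, in m: 0 is 4 mm proud, 0.004 is home on the floor of the pocket. Each ball can only slide straight up and down in its snug pocket; it resists with about 1.5 N of friction, stays where it is left and does not spring back; home is a firm stop. Ball 3 sits at y = -17 mm in the strip's frame.
- ball4 (a joint): How far ball 4 of the strip is pressed down into its pocket, in m: 0 is 4 mm proud, 0.004 is home on the floor of the pocket. Each ball can only slide straight up and down in its snug pocket; it resists with about 1.5 N of friction, stays where it is left and does not spring back; home is a firm stop. Ball 4 sits at y = 17 mm in the strip's frame.
- ball5 (a joint): How far ball 5 of the strip is pressed down into its pocket, in m: 0 is 4 mm proud, 0.004 is home on the floor of the pocket. Each ball can only slide straight up and down in its snug pocket; it resists with about 1.5 N of friction, stays where it is left and does not spring back; home is a firm stop. Ball 5 sits at y = 51 mm in the strip's frame.
- ball6 (a joint): How far ball 6 of the strip is pressed down into its pocket, in m: 0 is 4 mm proud, 0.004 is home on the floor of the pocket. Each ball can only slide straight up and down in its snug pocket; it resists with about 1.5 N of friction, stays where it is left and does not spring back; home is a firm stop. Ball 6 sits at y = 85 mm in the strip's frame.
- ball1_top (a point): Topmost point of ball 1 of the strip (moves with the ball; 39 mm above the bench when the ball is home).
- ball6_top (a point): Topmost point of ball 6 of the strip (moves with the ball; 39 mm above the bench when the ball is home).
- sheet: Bystander: a finished, wider blister sheet lying loose on the bench on the other side of centre from the nest, 90 by 216 mm, with two rows of six of the same balls, all home; ball tops 31 mm above the bench. Origin: centre of its underside, rows along its y.
- cards: Bystander: loose stack of white lidding cards 46 by 206 by 15 mm, beside the nest on its -x side (gap about 2 cm), parallel to it. Origin: centre of its underside.
- tape: Bystander: narrow white roll of tape lying flat beside the nest on its +x side (gap about 15 mm), 84 mm in diameter, 18 mm high. Origin: centre of its underside.
- tape_wide: Bystander: wide yellow roll of tape lying flat at the back, 104 mm in diameter, 48 mm high. Origin: centre of its underside.
- tumbler: Bystander: glass tumbler at the back, 74 mm across, 105 mm high. Origin: centre of its underside.
- bottle: Bystander: orange bottle at the back, 64 mm across, 165 mm high. Origin: centre of its underside. (Unlisted fixed equipment lower than 0.25 m stands further out at the sides and at the back right.)

How it is judged:
On the way, in this order (a step that is already met when the one before it is completed fails the run):
1. the ball at one end is pressed home ((value of joint ball1 above 0.0028 m or value of joint ball6 above 0.0028 m)).
2. the first 2 balls from that end are pressed home ((value of joint each of ball1, ball2 above 0.0028 m or value of joint each of ball5, ball6 above 0.0028 m)).
3. the first 3 balls from that end are pressed home ((value of joint each of ball1, ball2, ball3 above 0.0028 m or value of joint each of ball4, ball5, ball6 above 0.0028 m)).
4. the first 4 balls from that end are pressed home ((value of joint each of ball1, ball2, ball3, ball4 above 0.0028 m or value of joint each of ball3, ball4, ball5, ball6 above 0.0028 m)).
5. the first 5 balls from that end are pressed home ((value of joint each of ball1, ball2, ball3, ball4, ball5 above 0.0028 m or value of joint each of ball2, ball3, ball4, ball5, ball6 above 0.0028 m)).
6. all six balls are pressed home ((value of joint each of ball1, ball2, ball3, ball4, ball5, ball6 above 0.0028 m or value of joint each of ball1, ball2, ball3, ball4, ball5, ball6 above 0.0028 m)).
At the end, for the whole second after the job is handed in: All six balls are within 1.2 mm of home (joint above 0.0028 of 0.004), and the strip lies at rest, flat in the nest: centre within 6 mm of the nest's centre, not raised by more than 2.5 mm, tilt below 0.04 rad (value of joint each of ball1, ball2, ball3, ball4, ball5, ball6 above 0.0028 m and linear speed of strip below 0.02 m/s and horizontal distance between strip and nest below 0.006 m and z of strip in the frame of nest below 0.0105 m and angle between strip's own z axis and vertical below 0.04 rad); the robot touches nothing.
It fails at once if the strip or a ball is pressed or struck with more than 30 N (contact force between any of the fingers, the arm and strip above 30 N).
It fails at once if the strip is lifted out of the nest (more than 6 mm above its seat) (z of strip in the frame of nest above 0.014 m).
It fails at once if the finished sheet, the lidding cards, a tape roll, the tumbler or the bottle is moved more than 15 mm (distance of any of sheet, cards, tape, tape_wide, tumbler, bottle from where it was at the start of the episode above 0.015 m).
It also fails if it takes over 48 s, if anything falls off the work surface, if the arm or the gripper's body presses on something with over 40 N, if the wrist force passes 120 N, or if a joint passes its speed limit or range.

### The arm

A 6-joint arm with a two-finger parallel gripper is mounted at the origin on the work surface. World frame = base frame: x ahead of the robot, y to its left, z up, the work surface at z = 0. Lengths are in m, angles in rad, forces in N, time in s.
With the tool pointing down it reaches from about 0.275 to 1 m from the base axis. Payload 8.4 kg.
Tool frame: the origin (TCP) lies on the centre line of the jaws, within the pads' length; the fingertips stand 17 mm ahead of it and the grasp point (between the pads) lies 2 mm behind it (bot.tcp_to_tips is the z of the fingertips in the tool frame, in m); z points along the fingers, y is the line along which they close (so a half turn about z gives the same grasp; the last joint's range is limited). The gripper opens to 85 mm and grips with 20 to 120 N. Pads are 22 mm wide; open, the fingers measure 114 mm over their backs; the gripper's body (76 mm by 85 mm) begins 54 mm behind the grasp point. The pads swing forward as they close: fully open they stand 13 mm farther back than shut.
Start: joints at [-1.292, 0.353, 1.633, -0, 1.155, -0.002], TCP at [0.173, -0.601, 0.248] pointing down, gripper open.
Joint ranges: [-2.63, 2.63], [-0.92, 2.1], [0.06, 2.66], [-1.3, 4.44], [0, 2.69], [-3.02, 3.02]. Speed limits (rad/s): [2.22, 2.22, 2.79, 3.14, 3.14, 3.14].

### API

Orientations are given as a unit quaternion [x, y, z, w].
In Python, from workcell import bot, hand, kinematics, get_obs, vision, hand_in gives the robot as it stands. The module is installed in compiled form; this text tells all that it offers. Calls block until the motion is done:
- bot.reach(position, orientation): joint-space move of the TCP to a pose.
- bot.servo_line(position, ori=None, velocity=0.15): straight line of the TCP; ori=None keeps the orientation; velocity is the mean speed in m/s.
- bot.goto_joints(angles): joint-space move.
- hand.move_gripper(opening, strength=None): finger opening in m; strength is the grip in N (None keeps the last); returns when the fingers have stopped.
- bot.dwell(seconds).
- kinematics.solve_ik(position, orientation): joint angles nearest the present ones, or None.
- get_obs(): the state.
- vision.read_camera(name): name is "side" or "top"; returns a dict with "frame" (384x512x3 uint8, red, green, blue), "intrinsics" (3x3 intrinsics, pixels), "dist" ([k1, k2, p1, p2, k3] as OpenCV has them; the pictures are not rectified), "view" (4x4, takes a point from world to camera coordinates). Camera axes: x right, y down, z forward; pixel columns grow to the right and rows downward; lengths in m; the calibration is good to about 2 mm. A picture is of the moment at which its call begins. There is no depth.
A pose or a line that the arm cannot do raises bot.IKError and nothing moves.
- hand_in(): hands the job in; it is judged then, once.
The state is a dict: "time_s": time; "joint_pos": joint angles; "joint_vel": joint speeds; "joint_efforts": joint torques, N m; "position": TCP position; "orientation": TCP orientation; "wrist_force": force on the tool from outside, world axes, zero at the start; "ft_torque": the same for the moment, N m; "gripper_width": finger opening in m; "grip_force": force on a finger pad.
Only numpy, scipy, OpenCV 4.12 (cv2) and the standard library are available. Lean on these libraries where they do the work, as an engineer would, in place of code of your own. Each camera call takes 0.05 s, during which the arm holds its last target. There are 200 camera calls.

## Working session

There is one attempt and no reset: what is moved stays moved. The work goes in short steps, each a Python script; the robot and the scene stay as the last script left them, time stands still between calls to the robot, and variables do not carry over. Pictures are saved under pics/ and viewed, at most 10 in all, crops included, and the job is handed in when it is done.

```bash
mkdir -p pics
python3 - <<'E'
from workcell import bot,hand,get_obs,vision
import cv2,pickle
d={}
for n in("top","side"):
    r=vision.read_camera(n);d[n]=r
    cv2.imwrite(f"pics/{n}0.png",r["frame"][:,:,::-1]); print(n,r["intrinsics"],r["dist"],r["view"])
pickle.dump(d,open("c0.pkl","wb"));o=get_obs();print(o, bot.tcp_to_tips)
E
```

```text
top [[389.68102211   0.         257.57592146]
 [  0.         389.68102211 191.0629169 ]
 [  0.           0.           1.        ]] [-0.00370246  0.          0.          0.          0.        ] [[ 0.01515478 -0.99969134 -0.01968642 -0.00145365]
 [-0.9922079  -0.01260036 -0.12395449  0.61210628]
 [ 0.12366817  0.02141152 -0.9920926   0.96285615]
 [ 0.          0.          0.          1.        ]]
side [[435.69695423   0.         258.17128919]
 [  0.         435.69695423 191.44321043]
 [  0.           0.           1.        ]] [-0.07898546  0.          0.          0.          0.        ] [[ 0.98347433 -0.18092171 -0.0067504  -0.60901082]
 [-0.11334099 -0.58617999 -0.80221371  0.11249954]
 [ 0.14118092  0.78972169 -0.59699882  0.88461036]
 [ 0.          0.          0.          1.        ]]
{'time_s': 0.1, 'joint_pos': array([-1.29239596e+00,  3.53590162e-01,  1.63403526e+00, -2.90570601e-05,
        1.15520218e+00, -2.40636568e-03]), 'joint_vel': array([ 0.00053973, -0.00185382, -0.00173178,  0.00073117,  0.00037596,
       -0.00125298]), 'joint_efforts': array([-1.36206309e-03, -6.06359339e+01, -3.42819250e+01, -1.32868404e-04,
        3.93128721e-03, -1.49031582e-06]), 'position': array([ 0.17308656, -0.60014544,  0.24764019]), 'orientation': array([ 9.90158618e-01,  1.39948310e-01, -9.81010371e-05, -6.09774642e-04]), 'wrist_force': array([-0.01314138,  0.61486738,  0.20290616]), 'ft_torque': array([ 0.02339321,  0.00420483, -0.00295894]), 'grip_force': 0.0, 'gripper_width': 0.08529486223493705} 0.017
```

View pics/top0.png

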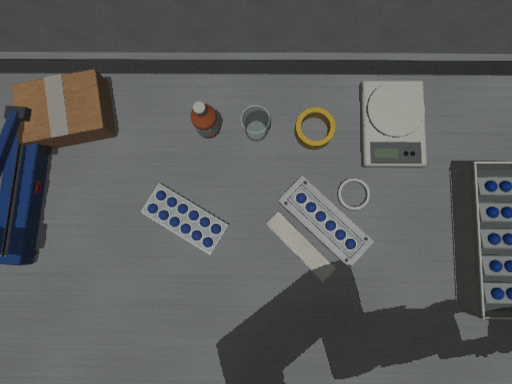

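View pics/side0.png

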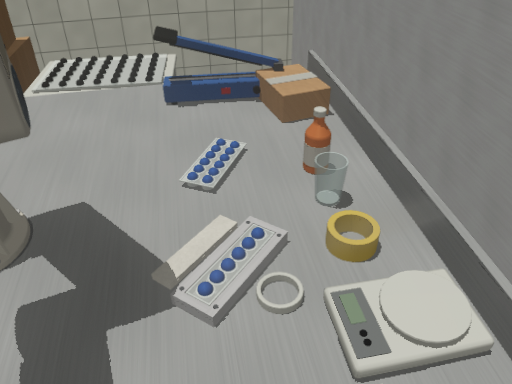

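The top view shows the nest at about (325,222), with its six blue balls running from (301,198) to (350,243). The sheet is at (185,218), the cards at (300,245) and the white tape at (353,194). The side view shows the row from (205,289) to (258,234). Next I'll locate the balls in both views.

```bash
cat > loc.py <<'E'
import cv2,numpy as np
def balls(r,box):
    x0,y0,x1,y1=box
    h=cv2.cvtColor(r["frame"],cv2.COLOR_RGB2HSV)
    m=cv2.inRange(h,(105,120,40),(130,255,255));k=np.zeros_like(m);k[y0:y1,x0:x1]=m[y0:y1,x0:x1]
    n,_,s,c=cv2.connectedComponentsWithStats(k)
    i=[j for j in range(1,n) if s[j,4]>25]
    return c[i],s[i]
def rays(r,p):
    u=cv2.undistortPoints(np.float64(p).reshape(-1,1,2),r["intrinsics"],np.float64(r["dist"])).reshape(-1,2)
    R,t=r["view"][:3,:3],r["view"][:3,3]
    return -R.T@t,np.c_[u,np.ones(len(u))]@R
def plane(r,p,z):
    o,d=rays(r,p);return o+d*((z-o[2])/d[:,2])[:,None]
E
python3 - <<'E'
import pickle,numpy as np,cv2
from loc import *
np.set_printoptions(precision=4,suppress=True)
d=pickle.load(open("c0.pkl","rb"))
ct,st=balls(d["top"],(280,180,375,265));cs,ss=balls(d["side"],(180,220,290,310))
print(ct,st[:,2:]);print(cs,ss[:,2:])
pt=plane(d["top"],ct,.028);ps=plane(d["side"],cs,.029)
pt=pt[np.argsort(pt[:,1])];ps=ps[np.argsort(ps[:,1])]
for p in(pt,ps):
    print(p,"pitch",np.linalg.norm(np.diff(p[:,:2],axis=0),axis=1),p.mean(0)); q=p[-1]-p[0];print("yaw of row",np.arctan2(q[1],q[0]))
ct=ct[np.argsort(-ct[:,0])];cs=cs[np.argsort(cs[:,0])]
P=[d[n]["intrinsics"]@d[n]["view"][:3] for n in("top","side")]
U=[cv2.undistortPoints(c.reshape(-1,1,2),d[n]["intrinsics"],np.float64(d[n]["dist"])).reshape(-1,2).T for n,c in(("top",ct),("side",cs))]
X=cv2.triangulatePoints(d["top"]["view"][:3],d["side"]["view"][:3],*U);print((X[:3]/X[3]).T)
E
```

```text
[[300.8955 197.791 ]
 [310.8235 206.7941]
 [320.6716 215.9851]
 [330.3662 225.1127]
 [340.2958 234.3239]
 [350.3067 243.52  ]] [[ 9  9 67]
 [10  9 68]
 [10  9 67]
 [10  9 71]
 [10 10 71]
 [10 10 75]]
[[257.1011 232.2921]
 [247.5111 241.7667]
 [237.2857 251.631 ]
 [226.4675 262.6234]
 [215.4556 274.7667]
 [203.7982 287.5088]] [[ 12  10  89]
 [ 12  10  90]
 [ 12  10  84]
 [ 12  10  77]
 [ 12  10  90]
 [ 13  12 114]]
[[ 0.482  -0.2304  0.028 ]
 [ 0.5049 -0.2053  0.028 ]
 [ 0.5279 -0.1802  0.028 ]
 [ 0.5509 -0.1556  0.028 ]
 [ 0.5742 -0.1304  0.028 ]
 [ 0.5972 -0.1049  0.028 ]] pitch [0.0339 0.034  0.0337 0.0343 0.0344] [ 0.5395 -0.1678  0.028 ]
yaw of row 0.8279786760735479
[[ 0.4813 -0.2267  0.029 ]
 [ 0.5045 -0.2007  0.029 ]
 [ 0.5277 -0.1745  0.029 ]
 [ 0.5515 -0.1496  0.029 ]
 [ 0.5751 -0.1264  0.029 ]
 [ 0.5984 -0.1028  0.029 ]] pitch [0.0348 0.0351 0.0344 0.0331 0.0331] [ 0.5397 -0.1635  0.029 ]
yaw of row 0.8138256855882663
[[ 0.4817 -0.2295  0.0321]
 [ 0.5046 -0.2043  0.0329]
 [ 0.5275 -0.1792  0.0339]
 [ 0.5508 -0.1548  0.0341]
 [ 0.5742 -0.13    0.0324]
 [ 0.5975 -0.1047  0.0307]]
```

The two views agree to a few mm, the pitch comes out at 34 mm and the nest yaw is about -43°, all as specified. I'll close the gripper, align the pad width along the row and press the first ball, stopping on wrist force.

```bash
cat > press.py <<'E'
import numpy as np
from scipy.spatial.transform import Rotation as R
from workcell import bot,hand,get_obs,kinematics
A=np.array([.482,-.2303]);B=np.array([.5972,-.105]);C=(A+B)/2;u=(B-A)/np.linalg.norm(B-A)
ori=(R.from_euler("z",np.arctan2(u[1],u[0]))*R.from_euler("x",np.pi)).as_quat()
T=bot.tcp_to_tips
spot=lambda i:C+u*.034*(i-2.5)
def fz():
    return np.mean([get_obs()["wrist_force"][2] for _ in range(3)])
def press(i,f0,start=.0445,stop=.0365,step=.0006,fmax=7):
    x,y=spot(i);log=[]
    bot.servo_line([x,y,start+T],ori,velocity=.05)
    for z in np.arange(start-step,stop,-step):
        bot.servo_line([x,y,z+T],ori,velocity=.01)
        o=get_obs();f=o["wrist_force"][2]-f0;log.append((round((o["position"][2]-T)*1e3,1),round(f,1)))
        if f>fmax:break
    return log
E
python3 - <<'E'
from press import *
x,y=spot(0)
hand.move_gripper(0.0,20)
print(kinematics.solve_ik([x,y,.06+T],ori))
bot.reach([x,y,.07+T],ori); bot.dwell(.2)
o=get_obs();f0=o["wrist_force"][2];print(o["time_s"],o["position"],o["gripper_width"],f0)
print(press(0,f0));print(get_obs()["time_s"])
E
```

```text
[-4.48351821e-01  4.43856191e-01  1.95732859e+00 -4.44089210e-16
  7.40407872e-01  2.95075163e-01]
2.9083 [ 0.48200887 -0.2309392   0.08719986] -0.00013389506620682754 -0.1761960287310077
[(np.float64(44.1), np.float64(-1.0)), (np.float64(43.4), np.float64(0.6)), (np.float64(42.7), np.float64(0.3)), (np.float64(42.1), np.float64(-0.0)), (np.float64(41.5), np.float64(2.4)), (np.float64(40.9), np.float64(1.4)), (np.float64(40.3), np.float64(1.9)), (np.float64(39.7), np.float64(1.5)), (np.float64(39.1), np.float64(1.4)), (np.float64(38.5), np.float64(2.3)), (np.float64(38.0), np.float64(4.2)), (np.float64(37.5), np.float64(6.5)), (np.float64(37.0), np.float64(7.9))]
6.8167
```

The profile is clear: contact at about 42 mm with 1.5 N of friction, then a firm stop near 38.6 mm with the cushion giving below that. I'll do the other five the same way.

Run:
```python
from press import *
f0=-.18
for i in range(6):
    x,y=spot(i)
    if i:
        bot.servo_line([x,y,.055+T],ori,velocity=.08)
        l=press(i,f0);print(i,[tuple(map(float,a)) for a in l],get_obs()["time_s"])
    bot.servo_line([x,y,.055+T],ori,velocity=.06)
bot.servo_line([x,y,.16+T],ori,velocity=.15)
bot.goto_joints([-1.292,.353,1.633,0,1.155,0])
from workcell import vision
import cv2,pickle
d={n:vision.read_camera(n) for n in("top","side")};pickle.dump(d,open("c1.pkl","wb"))
im=[cv2.resize(d[n]["frame"][a:b,c:e,::-1],(400,400)) for n,a,b,c,e in(("top",170,270,275,375),("side",205,325,170,290))]
cv2.imwrite("pics/end.png",cv2.hconcat(im));print(get_obs()["time_s"])
```

```text
1 [(44.0, 0.3), (43.4, 0.4), (42.7, 0.3), (42.1, 0.4), (41.5, 0.5), (40.9, 1.1), (40.3, 1.7), (39.7, 1.9), (39.1, 1.2), (38.5, 1.9), (38.0, 4.5), (37.5, 6.5), (37.0, 8.0)] 11.4583
2 [(44.0, -0.4), (43.4, -0.3), (42.7, -0.1), (42.1, 1.4), (41.5, 1.2), (40.9, 0.8), (40.3, 1.1), (39.7, 0.5), (39.1, 0.0), (38.5, 2.8), (38.0, 3.3), (37.5, 6.3), (37.0, 8.2)] 16.1
3 [(44.0, -0.2), (43.3, -0.3), (42.8, 2.0), (42.1, 1.9), (41.5, 2.2), (40.9, 2.1), (40.3, 0.4), (39.7, 1.5), (39.1, 1.4), (38.5, 1.2), (38.0, 4.2), (37.5, 5.8), (37.1, 9.2)] 20.7417
4 [(44.0, 0.3), (43.4, 0.2), (42.7, -0.4), (42.1, 0.6), (41.5, 0.4), (40.9, 1.6), (40.3, 1.1), (39.7, 1.0), (39.1, 1.4), (38.5, 1.4), (38.0, 4.1), (37.5, 6.6), (37.1, 8.0)] 25.3833
5 [(44.0, -0.2), (43.4, 0.2), (42.7, -0.2), (42.1, -0.1), (41.6, 0.4), (40.9, 1.8), (40.3, 2.3), (39.7, 1.5), (39.1, 1.5), (38.5, 1.2), (38.0, 3.7), (37.5, 5.7), (37.1, 7.3)] 30.025
33.7667
```

View pics/end.png

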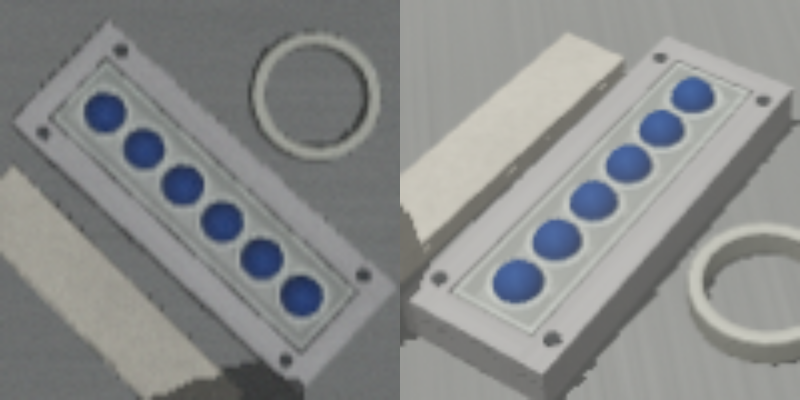

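The crops show the strip flat in the nest, with all six balls seated evenly from (105,112) to (302,296) in the top crop. Cards and tape have not moved, and the arm is clear.

```bash
python3 -c "
from workcell import hand_in
print(hand_in())"
```

```text
the job is handed in; nothing more can be done
None
```

I pressed all six balls to the firm stop in order, ball 1 through ball 6, with about 9 N at most. The strip lies flat in the nest, the arm is clear, and I handed the job in at about 34 s; no verdict came back.

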